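# Put the cleaned microscope objectives away in their colour-coded caddy

### The arm

A 6-joint arm with a two-finger parallel gripper is mounted at the origin on the work surface. World frame = base frame: x ahead of the robot, y to its left, z up, the work surface at z = 0. Lengths are in m, angles in rad, forces in N, time in s.
With the tool pointing down it reaches from about 0.3 to 0.875 m from the base axis. Payload 4.2 kg.
Tool frame: the origin (TCP) lies on the centre line of the jaws, within the pads' length; the fingertips stand 8 mm ahead of it and the grasp point (between the pads) lies 11 mm behind it (robot.finger_overhang is the z of the fingertips in the tool frame, in m); z points along the fingers, y is the line along which they close (so a half turn about z gives the same grasp; the last joint's range is limited). The gripper opens to 85 mm and grips with 20 to 120 N. Pads are 22 mm wide; open, the fingers measure 114 mm over their backs; the gripper's body (76 mm by 85 mm) begins 54 mm behind the grasp point. The pads swing forward as they close: fully open they stand 13 mm farther back than shut.
Start: joints at [1.321, 0.32, 1.565, -0, 1.257, -0.02], TCP at [0.131, 0.56, 0.239] pointing down, gripper open.
Joint ranges: [-3.11, 3.11], [-0.84, 2.01], [0.21, 2.61], [-1.34, 4.49], [0.05, 2.63], [-2.56, 2.56]. Speed limits (rad/s): [2.57, 2.57, 3.14, 3.14, 3.14, 3.14].

### API

Orientations are given as a rotation vector (axis times angle).
In Python, from rig import robot gives the robot as it stands.
- The arm moves only by the tool arm_command, never from a script. Its argument "targets" is one flat list of numbers, 4 for each row, row after row: the shift along the tool's x, y, z in m, then the turn about the tool's z in degrees. In form: [dx, dy, dz, yaw, dx, dy, dz, yaw, ...]. A call has 1 to 8 rows; each row shifts and turns the commanded pose from where the row before left it, along the tool's axes as they then stand; what a row does not reach is not made up. A row lasts 1/10 s, in which the tool goes at most 50 mm and 8.59 degrees, less where a joint would pass 70% of its speed; a pose out of reach is approached as far as the arm can. A call with a gripper value outside its range is refused whole. "jaw" is the closure, from -1 (fully open) to 1 (shut), set as the call begins (left out, the last holds). The fingers move at their own pace and stop on an object; "grip_force" is the grip in N (left out, the last holds). Time passes only in rows, so rows that do not move let the fingers close. It gives the time, the measured TCP pose, the force, the opening and the grip force at its end, in the units of the state.
- robot.observe(): the state, without advancing time (a new reading comes with each control period).
- robot.snapshot(name): name is "scene" or "top" or "wrist"; returns a dict with "img" (400x640x3 uint8, blue, green, red), "z_map" (400x640 float32, m along the optical axis (not along the pixel's ray), 0 where there is no reading), "fov_y" (degrees; the focal length in pixels is half the picture's height over the tangent of half this angle, whatever the lens; pixels are square), "cx", "cy" (the principal point, pixels), "rvec" (rotation vector, rad) and "tvec" (3), from world to camera coordinates, as OpenCV has them. Camera axes: x right, y down, z forward; pixel columns grow to the right and rows downward; lengths in m; the calibration is good to about 2 mm. A picture is of the moment at which its call begins.
- robot.job_done(): hands the job in; it is judged then, once.
The state is a dict: "time_s": time; "joint_positions": joint angles; "joint_velocities": joint speeds; "effort": joint torques, N m; "ee_pos": TCP position; "ee_rot": TCP orientation; "wrist_force": force on the tool from outside, world axes, zero at the start; "ft_torque": the same for the moment, N m; "width": finger opening in m; "finger_force": force on a finger pad.
Only numpy, scipy, OpenCV 4.12 (cv2) and the standard library are available. Lean on these libraries where they do the work, as an engineer would, in place of code of your own. Each camera call takes 0.05 s, during which the arm holds its last target. There are 200 camera calls.

### The job

Put the four cleaned microscope objectives (red, yellow, green and blue ring) away in the white caddy, each standing upright, nose up, on the floor of the cup of its own colour. They are delicate, so do not drop them or tip them over, and leave the black-ringed look-alike and the eyepiece standing where they are on the mat.

Things in the scene. Friction and masses are not known exactly. Their poses are not given: they have to be found in the camera images.
- obj_red: microscope objective, red ring: loose upright steel cylinder 27 mm in diameter up to 48 mm (plain barrel to 42, then the 6 mm high red ring), then a narrow bright nose (17 tapering to 11 mm in diameter) up to 60 mm; about 130 g; stands nose up on a grey mat 3 mm thick. Origin: centre of its foot; z up to the nose, yaw means nothing. Lenses stand at least 80 mm apart, centre to centre
- obj_yellow: microscope objective, yellow ring: loose upright steel cylinder 27 mm in diameter up to 48 mm (plain barrel to 42, then the 6 mm high yellow ring), then a narrow bright nose (17 tapering to 11 mm in diameter) up to 60 mm; about 130 g; stands nose up on a grey mat 3 mm thick. Origin: centre of its foot; z up to the nose, yaw means nothing. Lenses stand at least 80 mm apart, centre to centre
- obj_green: microscope objective, green ring: loose upright steel cylinder 27 mm in diameter up to 48 mm (plain barrel to 42, then the 6 mm high green ring), then a narrow bright nose (17 tapering to 11 mm in diameter) up to 60 mm; about 130 g; stands nose up on a grey mat 3 mm thick. Origin: centre of its foot; z up to the nose, yaw means nothing. Lenses stand at least 80 mm apart, centre to centre
- obj_blue: microscope objective, blue ring: loose upright steel cylinder 27 mm in diameter up to 48 mm (plain barrel to 42, then the 6 mm high blue ring), then a narrow bright nose (17 tapering to 11 mm in diameter) up to 60 mm; about 130 g; stands nose up on a grey mat 3 mm thick. Origin: centre of its foot; z up to the nose, yaw means nothing. Lenses stand at least 80 mm apart, centre to centre
- cup_red: red square cup, fixed in the white caddy: 56 mm outside, 50 inside, rim 10 mm high, inner floor 3 mm above its underside, open on top. Origin: centre of its underside (4 mm above the bench); x, y along its sides, z up. The 4 cups stand in a 2 by 2 square 84 mm apart; the caddy's wall, 18 mm high above the bench, has its inner face 44 mm from the nearest cup centres
- cup_yellow: yellow square cup, fixed in the white caddy: 56 mm outside, 50 inside, rim 10 mm high, inner floor 3 mm above its underside, open on top. Origin: centre of its underside (4 mm above the bench); x, y along its sides, z up. The 4 cups stand in a 2 by 2 square 84 mm apart; the caddy's wall, 18 mm high above the bench, has its inner face 44 mm from the nearest cup centres
- cup_green: green square cup, fixed in the white caddy: 56 mm outside, 50 inside, rim 10 mm high, inner floor 3 mm above its underside, open on top. Origin: centre of its underside (4 mm above the bench); x, y along its sides, z up. The 4 cups stand in a 2 by 2 square 84 mm apart; the caddy's wall, 18 mm high above the bench, has its inner face 44 mm from the nearest cup centres
- cup_blue: blue square cup, fixed in the white caddy: 56 mm outside, 50 inside, rim 10 mm high, inner floor 3 mm above its underside, open on top. Origin: centre of its underside (4 mm above the bench); x, y along its sides, z up. The 4 cups stand in a 2 by 2 square 84 mm apart; the caddy's wall, 18 mm high above the bench, has its inner face 44 mm from the nearest cup centres
- dummy_black: look-alike: same shape and size as the objectives, but its ring is black; no cup for it. Origin: centre of its foot; z up. Beside the lenses a loose dust cap (10 mm high) and an amber vial (45 mm high), both under 30 mm wide, stand on the mat, centres at least 55 mm from any lens axis
- eyepiece: look-alike: an eyepiece, a steel tube 27 mm in diameter and 30 mm high under a black rubber eyecup 35 mm in diameter, 52 mm high in all, with a thin red circle around the wide glass on its top. Not an objective. Origin: centre of its foot; z up

How it is judged:
At the end, for the whole second after the job is handed in: Each coloured objective stands upright (within 0.1 rad), released and at rest, on the floor of the cup of its colour (axis within 17 mm of the cup's centre, foot 0 to 7 mm above its underside); black-ringed look-alike and eyepiece stand upright within 20 mm of their start (horizontal distance between obj_red and cup_red below 0.017 m and z of obj_red in the frame of cup_red between 0 and 0.007 m and angle between each of obj_red, obj_yellow, obj_green, obj_blue, dummy_black, eyepiece's own z axis and vertical below 0.1 rad and linear speed of each of obj_red, obj_yellow, obj_green, obj_blue below 0.02 m/s and angular speed of each of obj_red, obj_yellow, obj_green, obj_blue below 0.3 rad/s and contact force between the fingers and obj_red below 0.05 N and horizontal distance between obj_yellow and cup_yellow below 0.017 m and z of obj_yellow in the frame of cup_yellow between 0 and 0.007 m and contact force between the fingers and obj_yellow below 0.05 N and horizontal distance between obj_green and cup_green below 0.017 m and z of obj_green in the frame of cup_green between 0 and 0.007 m and contact force between the fingers and obj_green below 0.05 N and horizontal distance between obj_blue and cup_blue below 0.017 m and z of obj_blue in the frame of cup_blue between 0 and 0.007 m and contact force between the fingers and obj_blue below 0.05 N and distance of each of dummy_black, eyepiece from where it was at the start of the episode below 0.02 m); the robot touches nothing.
It fails at once if an objective is tipped over (leaning more than 57 degrees) (angle between any of obj_red, obj_yellow, obj_green, obj_blue's own z axis and vertical above 1 rad).
It fails at once if an objective is dropped: out of the fingers with its foot more than 45 mm above the bench ((height (world z) of obj_red above 0.045 m and contact force between the fingers and obj_red below 0.05 N) or (height (world z) of obj_yellow above 0.045 m and contact force between the fingers and obj_yellow below 0.05 N) or (height (world z) of obj_green above 0.045 m and contact force between the fingers and obj_green below 0.05 N) or (height (world z) of obj_blue above 0.045 m and contact force between the fingers and obj_blue below 0.05 N)).
It fails at once if the black-ringed look-alike is moved more than 20 mm or tipped (distance of dummy_black from where it was at the start of the episode above 0.02 m or angle between dummy_black's own z axis and vertical above 0.5 rad).
It fails at once if the eyepiece is moved more than 20 mm or tipped (distance of eyepiece from where it was at the start of the episode above 0.02 m or angle between eyepiece's own z axis and vertical above 0.5 rad).
It also fails if it takes over 102 s, if anything falls off the work surface, if the arm or the gripper's body presses on something with over 40 N, if the wrist force passes 120 N, or if a joint passes its speed limit or range.

## Working session

There is one attempt and no reset: what is moved stays moved. The work goes in short steps, Python scripts to look and compute and a tool call to move; the robot and the scene stay as the last step left them, time stands still between calls to the robot, and variables do not carry over. Pictures are saved under pics/ and viewed, at most 14 in all, crops included, and the job is handed in when it is done.

Besides the shell and the picture viewer there is one more tool, called after "Call:" as name(argument=value, ...) on one line, values as JSON. arm_command: Moves the arm, as the interface text tells. Its arguments: {"type":"object","properties":{"targets":{"type":"array"},"jaw":{"type":"number"},"grip_force":{"type":"number"}},"required":["targets"]}

```bash
ls; mkdir -p pics; cat > h.py <<'E'
import numpy as np, cv2
from rig import robot
def cam(n):
    s=robot.snapshot(n); h,w=s["img"].shape[:2]
    f=h/2/np.tan(np.radians(s["fov_y"])/2)
    s["K"]=np.array([[f,0,s["cx"]],[0,f,s["cy"]],[0,0,1]]); s["R"]=cv2.Rodrigues(np.array(s["rvec"],float))[0]; s["t"]=np.array(s["tvec"],float).ravel()
    return s
def ray(s,u,v,z):
    c=-s["R"].T@s["t"]; d=s["R"].T@np.linalg.inv(s["K"])@np.array([u,v,1.]); return c+d*(z-c[2])/d[2]
def cloud(s):
    v,u=np.mgrid[:s["img"].shape[0],:s["img"].shape[1]]; z=s["z_map"]; K=s["K"]
    P=np.dstack([(u-K[0,2])/K[0,0]*z,(v-K[1,2])/K[1,1]*z,z])
    return (P-s["t"])@s["R"]
E
python3 - <<'E'
from h import *
o=robot.observe(); print({k:np.round(v,3) for k,v in o.items()})
for n in ("top","scene"):
    s=cam(n); cv2.imwrite(f"pics/{n}0.png",s["img"]); print(n,s["fov_y"],s["cx"],s["cy"],-s["R"].T@s["t"],s["R"][2],(s["z_map"]>0).mean())
E
```

```text
pics
{'time_s': np.float64(0.0), 'joint_positions': array([ 1.321,  0.32 ,  1.566, -0.   ,  1.257, -0.02 ]), 'joint_velocities': array([ 0.   ,  0.001,  0.   ,  0.001, -0.   , -0.   ]), 'effort': array([-3.0000e-03, -4.1552e+01, -2.3416e+01, -0.0000e+00,  8.0000e-03,
       -0.0000e+00]), 'ee_pos': array([0.131, 0.559, 0.238]), 'ee_rot': array([-3.600e-01, -3.121e+00,  3.000e-03]), 'wrist_force': array([ 0.142, -0.626,  0.384]), 'ft_torque': array([-0.003,  0.   ,  0.068]), 'finger_force': np.float64(0.0), 'width': np.float64(0.085)}
top 50.90208827510547 317.70886008920303 197.2670304875242 [0.43812502 0.00514044 0.97013211] [ 0.10321423 -0.0052034  -0.99464554] 0.99613671875
scene 47.57425144004953 316.96831961672814 201.2639915196616 [ 0.88804487 -0.48520638  0.67098397] [-0.4094553   0.55746745 -0.72220247] 0.99594140625
```

View pics/top0.png

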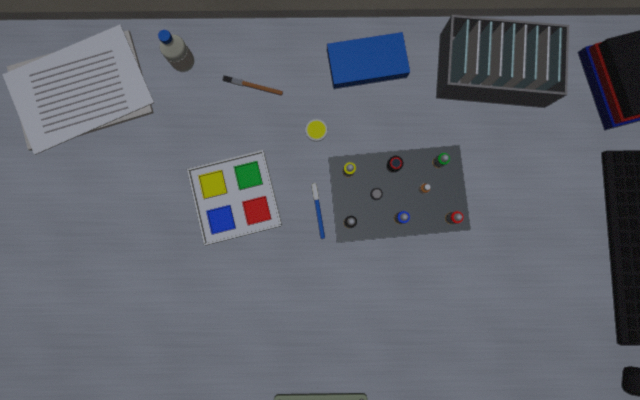

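View pics/scene0.png

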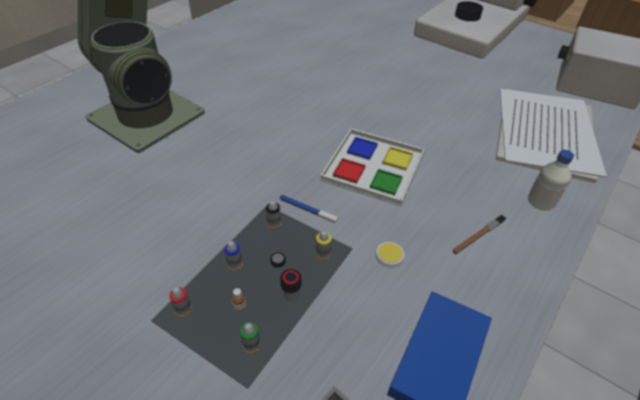

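The top view shows the lenses at about: yellow (350,168), green (443,158), blue (403,216), red (457,217), black (351,221), eyepiece (396,163). The caddy's cups are at yellow (213,184), green (248,175), blue (220,219), red (257,210). The scene view agrees.

```bash
cat >> h.py <<'E'
HUE={"red":(0,12),"yellow":(24,36),"green":(45,80),"blue":(105,130)}
def cmask(img,c):
    hsv=cv2.cvtColor(img,cv2.COLOR_BGR2HSV); H,S,V=cv2.split(hsv); lo,hi=HUE[c]
    m=(H>=lo)&(H<=hi) if c!="red" else (H<=8)|(H>=172)
    return (m&(S>110)&(V>50)).astype(np.uint8)
def blobs(s,c,z,amin=6):
    n,l,st,ce=cv2.connectedComponentsWithStats(cmask(s["img"],c))
    out=[]
    for i in range(1,n):
        if st[i,4]>=amin:
            p=cv2.findContours((l==i).astype(np.uint8),cv2.RETR_EXTERNAL,cv2.CHAIN_APPROX_NONE)[0][0]
            out.append((st[i,4],ce[i],cv2.minAreaRect(p),cv2.minEnclosingCircle(p),ray(s,*ce[i],z)[:2]))
    return out
E
python3 - <<'E'
from h import *
for n in ("top","scene"):
    s=cam(n)
    for c in HUE:
        for a,ce,r,e,p in blobs(s,c,.048):
            P=ray(s,*ce,.013)
            if .2<p[0]<.7 and abs(p[1])<.5: print(n,c,a,np.round(ce,1),"lens",np.round(p,4),"circ",np.round(ray(s,*e[0],.048)[:2],4),round(e[1],1),"cup",np.round(P[:2],4),np.round(ray(s,*r[0],.013)[:2],4),round(r[2],1))
    if n=="top":
        P=cloud(s)
        for u,v in ((396,163),(351,221),(377,194),(426,188)):
            print(u,v,np.round(ray(s,u,v,.05),3),np.round(P[v,u],3))
        print("caddy/mat/bench z",P[152:244:20,200:270:10,2].round(3).tolist(),P[230,380],P[260,300])
E
```

```text
top red 74 [395.7 162.7] lens [ 0.6092 -0.1743] circ [ 0.6094 -0.1743] 6.3 cup [ 0.6157 -0.1811] [ 0.6162 -0.1818] 90.0
top red 573 [256.2 210.1] lens [0.5069 0.1358] circ [0.5072 0.1363] 16.1 cup [0.5095 0.1408] [0.5096 0.1409] 76.0
top red 79 [456.1 216.8] lens [ 0.4872 -0.3035] circ [ 0.4868 -0.3044] 6.5 cup [ 0.489  -0.3152] [ 0.4886 -0.316 ] 45.0
top yellow 256 [315.9 129.2] lens [0.6873 0.0026] circ [0.6874 0.0024] 9.1 cup [0.6968 0.0025] [0.6967 0.0028] 45.0
top yellow 81 [349.2 168.3] lens [ 0.5978 -0.0705] circ [ 0.5985 -0.0709] 6.2 cup [ 0.6039 -0.0734] [ 0.6045 -0.074 ] 90.0
top yellow 578 [212.3 183.8] lens [0.5663 0.2331] circ [0.5659 0.2326] 16.4 cup [0.5712 0.2417] [0.5712 0.2416] 76.0
top green 68 [442.9 158.9] lens [ 0.6168 -0.2797] circ [ 0.6176 -0.2812] 6.0 cup [ 0.6236 -0.2906] [ 0.6244 -0.2921] 90.0
top green 554 [247.7 174.8] lens [0.5856 0.1549] circ [0.5863 0.1554] 16.0 cup [0.5912 0.1606] [0.5912 0.1606] 76.0
top blue 163 [319.3 218.7] lens [ 0.4865 -0.0027] circ [ 0.4858 -0.002 ] 19.4 cup [ 0.4883 -0.003 ] [ 0.4878 -0.0032] 80.5
top blue 598 [220.4 219.1] le
[... 1276 characters left out ...]
ens [ 0.6005 -0.0729] circ [ 0.5985 -0.0698] 7.4 cup [ 0.5844 -0.0498] [ 0.583  -0.0474] 90.0
scene green 432 [386.  181.5] lens [0.609  0.1248] circ [0.6075 0.1255] 15.0 cup [0.5933 0.1591] [0.5924 0.1591] 17.5
scene green 110 [249.1 332.7] lens [ 0.6207 -0.2813] circ [ 0.6173 -0.2789] 9.0 cup [ 0.6057 -0.2698] [ 0.6023 -0.2677] 0.0
scene blue 379 [362.  147.6] lens [0.5131 0.1828] circ [0.5139 0.1818] 14.6 cup [0.492  0.2204] [0.4917 0.2204] 16.4
scene blue 167 [299.2 204.1] lens [ 0.5132 -0.0313] circ [ 0.5118 -0.0286] 19.8 cup [ 0.4921 -0.0058] [ 0.4919 -0.0059] 22.6
scene blue 93 [232.2 250.2] lens [ 0.492  -0.1874] circ [ 0.4878 -0.1847] 8.1 cup [ 0.4698 -0.1706] [ 0.4684 -0.1699] 74.7
```

Call:
arm_command(targets=[0, 0, 0, -6.6, 0, 0, 0, -6.6, -0.026, -0.035, 0, 0, -0.026, -0.035, 0, 0, -0.026, -0.035, 0, 0, -0.026, -0.035, 0, 0, -0.026, -0.035, 0, 0, -0.026, -0.035, 0, 0], jaw=0.1, grip_force=40)

```text
time_s: 1.0
ee_pos: [0.2877, 0.3484, 0.2393]
ee_rot: [-0.002, 3.141, 0.0]
wrist_force: [0.4, 0.3, 0.2]
width: 0.0386
finger_force: 0.0
```

Call:
arm_command(targets=[-0.026, -0.035, 0, 0, -0.026, -0.035, 0, 0, -0.026, -0.035, 0, 0, -0.026, -0.035, 0, 0, -0.026, -0.035, 0, 0, -0.026, -0.035, 0, 0, -0.026, -0.035, 0, 0, -0.026, -0.035, 0, 0])

```text
time_s: 1.8
ee_pos: [0.496, 0.0684, 0.2393]
ee_rot: [-0.0, 3.141, 0.0]
wrist_force: [2.0, 0.2, 0.8]
width: 0.0381
finger_force: 0.0
```

Call:
arm_command(targets=[-0.026, -0.035, 0, 0, -0.026, -0.035, 0, 0, -0.026, -0.035, 0, 0, -0.026, -0.035, 0, 0, 0, 0, 0, 0, 0, 0, 0, 0, 0, 0, 0, 0])

```text
time_s: 2.5
ee_pos: [0.5986, -0.0691, 0.2391]
ee_rot: [0.002, -3.141, -0.001]
wrist_force: [-0.4, 0.1, 0.3]
width: 0.0384
finger_force: 0.0
```

```bash
python3 - <<'E'
from h import *
s=cam("wrist"); cv2.imwrite("pics/w0.png",s["img"]); print(s["fov_y"],-s["R"].T@s["t"],s["R"].round(3))
for a,ce,r,e,p in blobs(s,"yellow",.048): print(a,ce,"c",p,"circ",ray(s,*e[0],.051)[:2],e)
E
```

```text
71.53756207358272 [ 0.51766059 -0.07010629  0.3735628 ] [[-0.001  1.     0.001]
 [ 0.949  0.001  0.316]
 [ 0.316  0.001 -0.949]]
1924 [556.68035343 149.7510395 ] c [0.56540325 0.20885271] circ [0.56409906 0.20641628] ((557.0, 149.0), 33.94122314453125)
186 [316.91935484 176.08602151] c [ 0.59713478 -0.07115628] circ [ 0.59805984 -0.07137562] ((316.7281494140625, 177.4391632080078), 10.811677932739258)
508 [368.93503937 236.22637795] c [ 0.67693368 -0.00387947] circ [ 0.67798132 -0.00554365] ((368.0, 238.0), 14.31792163848877)
```

View pics/w0.png

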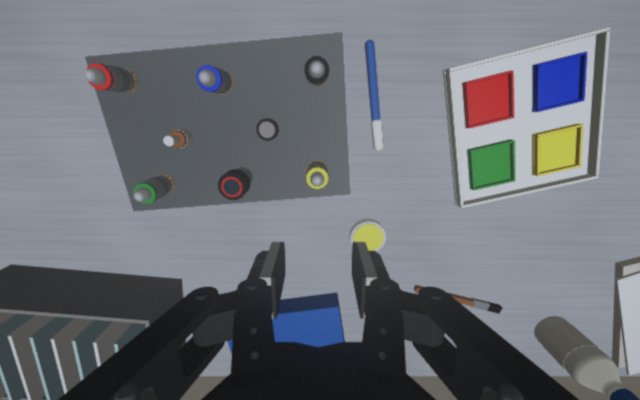

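The wrist view shows the yellow lens at (317,177), between the fingers' line. It measures (0.598,-0.071), which agrees with the top view. Descending.

Call:
arm_command(targets=[0, -0.002, 0.03, 0, 0, 0, 0.03, 0, 0, 0, 0.03, 0, 0, 0, 0.03, 0, 0, 0, 0.03, 0, 0, 0, 0.025, 0, 0, 0, 0.02, 0, 0, 0, 0.01, 0], jaw=-0.1)

```text
time_s: 3.35
ee_pos: [0.5979, -0.0704, 0.0329]
ee_rot: [0.003, -3.139, -0.001]
wrist_force: [-0.6, -1.0, -0.1]
width: 0.0469
finger_force: 0.0
```

Call:
arm_command(targets=[0, 0, 0.01, 0, 0, 0, 0, 0, 0, 0, 0, 0])

```text
time_s: 3.65
ee_pos: [0.5999, -0.0716, 0.0251]
ee_rot: [-0.001, 3.14, -0.0]
wrist_force: [0.1, -0.1, 0.6]
width: 0.0468
finger_force: 0.0
```

Call:
arm_command(targets=[0, 0, 0, 0, 0, 0, 0, 0, 0, 0, 0, 0, 0, 0, 0, 0, 0, 0, 0, 0, 0, 0, 0, 0], jaw=1, grip_force=40)

```text
time_s: 4.25
ee_pos: [0.6001, -0.0718, 0.0255]
ee_rot: [-0.001, 3.139, 0.0]
wrist_force: [-0.7, 1.7, 5.9]
width: 0.026
finger_force: 39.4
```

Call:
arm_command(targets=[0, 0, -0.01, 0, 0, 0, -0.02, 0, 0, 0, -0.03, 0, 0, 0, -0.02, 0, 0, 0, -0.01, 0, 0, 0, 0, 0])

```text
time_s: 4.85
ee_pos: [0.5999, -0.072, 0.1157]
ee_rot: [-0.001, 3.139, -0.001]
wrist_force: [-0.4, 0.2, -1.3]
width: 0.0259
finger_force: 39.4
```

Call:
arm_command(targets=[0.002, 0.02, 0, 0, 0.003, 0.03, 0, 0, 0.003, 0.03, 0, 0, 0.004, 0.04, 0, 0, 0.004, 0.04, 0, 0, 0.004, 0.04, 0, 0, 0.003, 0.04, 0, 0, 0.003, 0.03, 0, 0])

```text
time_s: 5.65
ee_pos: [0.5719, 0.2001, 0.1126]
ee_rot: [0.003, -3.139, 0.001]
wrist_force: [0.1, -1.1, -1.0]
width: 0.0257
finger_force: 39.6
```

Call:
arm_command(targets=[0.002, 0.03, 0, 0, 0, 0.013, 0, 0, 0, 0, 0, 0, 0, 0, 0, 0])

```text
time_s: 6.05
ee_pos: [0.5708, 0.2401, 0.1134]
ee_rot: [0.001, -3.14, 0.002]
wrist_force: [-0.1, 0.4, -2.1]
width: 0.0258
finger_force: 39.6
```

```bash
python3 - <<'E'
from h import *
o=robot.observe(); print(o["ee_pos"],o["wrist_force"],o["width"],o["finger_force"])
s=cam("scene"); cv2.imwrite("pics/s1.png",s["img"])
s=cam("wrist"); cv2.imwrite("pics/w1.png",s["img"])
for c in ("yellow","green","red","blue"):
  for a,ce,r,e,p in blobs(s,c,.013,60): print(c,a,ce,"c13",p,ray(s,*r[0],.014)[:2])
E
```

```text
[0.57080577 0.24009492 0.11344824] [-0.09695629  0.38453863 -2.13481428] 0.025844588990022344 39.632783979177475
yellow 3294 [322.33090468 198.18427444] c13 [0.56764216 0.24257257] [0.56989642 0.24179399]
yellow 1089 [317.89439853 278.13406795] c13 [0.65070797 0.23856343] [0.654941   0.23876535]
yellow 1084 [ 91.24815498 315.08579336] c13 [0.69547639 0.00313058] [0.69436773 0.00424805]
green 2927 [234.17458148 220.3348138 ] c13 [0.58901944 0.16184549] [0.59003031 0.16078026]
red 4510 [200.37605322 129.61152993] c13 [0.5080755 0.1417214] [0.50878708 0.14104839]
blue 1858 [ 24.21044133 102.82831001] c13 [0.48713266 0.00325178] [0.48657443 0.00438379]
blue 4970 [297.50623742 104.32736419] c13 [0.48837331 0.22231138] [0.4888179  0.22276175]
blue 302 [ 56.51324503 388.43708609] c13 [ 0.79945671 -0.06401249] [ 0.80119556 -0.06378396]
```

View pics/w1.png

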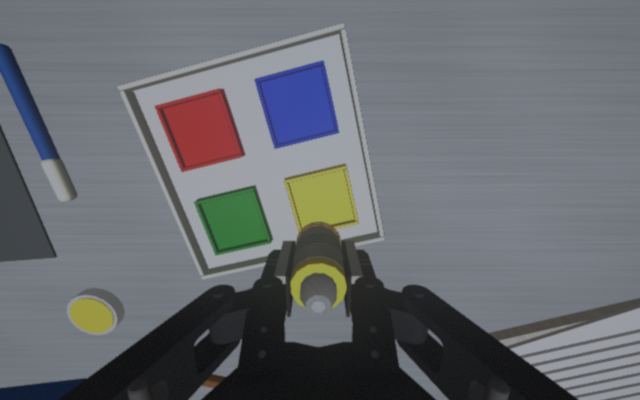

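The wrist view shows the lens upright in the jaws over the yellow cup, with the cup centre at about (322,197). Lowering.

Call:
arm_command(targets=[0, 0.001, 0.01, 0, 0, 0, 0.02, 0, 0, 0, 0.02, 0, 0, 0, 0.015, 0, 0, 0, 0.01, 0, 0, 0, 0.005, 0, 0, 0, 0, 0, 0, 0, 0, 0])

```text
time_s: 6.95
ee_pos: [0.5717, 0.2422, 0.0349]
ee_rot: [-0.001, 3.14, 0.001]
wrist_force: [0.3, -0.5, -1.6]
width: 0.0262
finger_force: 39.6
```

Call:
arm_command(targets=[0, 0, 0.001, 0, 0, 0, 0.001, 0, 0, 0, 0, 0, 0, 0, 0, 0])

```text
time_s: 7.35
ee_pos: [0.5712, 0.2422, 0.0325]
ee_rot: [-0.001, 3.141, 0.0]
wrist_force: [0.6, 0.9, -2.7]
width: 0.026
finger_force: 39.6
```

Call:
arm_command(targets=[0, 0, 0.001, 0, 0, 0, 0.001, 0, 0, 0, 0, 0, 0, 0, 0, 0])

```text
time_s: 7.75
ee_pos: [0.5711, 0.2422, 0.0302]
ee_rot: [0.001, -3.141, -0.0]
wrist_force: [-0.3, -0.8, -1.3]
width: 0.0258
finger_force: 39.6
```

Call:
arm_command(targets=[0, 0, 0.001, 0, 0, 0, 0, 0, 0, 0, 0, 0])

```text
time_s: 8.05
ee_pos: [0.5713, 0.2422, 0.0295]
ee_rot: [-0.001, 3.141, 0.0]
wrist_force: [-0.8, -0.3, 0.6]
width: 0.0262
finger_force: 39.7
```

Call:
arm_command(targets=[0, 0, 0, 0, 0, 0, 0, 0, 0, 0, 0, 0, 0, 0, 0, 0, 0, 0, 0, 0], jaw=-0.1)

```text
time_s: 8.55
ee_pos: [0.5712, 0.2422, 0.0294]
ee_rot: [-0.001, 3.141, 0.0]
wrist_force: [1.0, -0.3, -0.4]
width: 0.047
finger_force: 0.0
```

Call:
arm_command(targets=[0, 0, -0.01, 0, 0, 0, -0.02, 0, 0, 0, -0.03, 0, 0, 0, -0.03, 0, 0, 0, -0.03, 0, 0, 0, -0.03, 0, 0, 0, 0, 0])

```text
time_s: 9.25
ee_pos: [0.5736, 0.2431, 0.1851]
ee_rot: [-0.001, 3.132, 0.006]
wrist_force: [0.7, 0.2, 0.2]
width: 0.0468
finger_force: 0.0
```

```bash
python3 - <<'E'
from h import *
s=cam("wrist"); cv2.imwrite("pics/w2.png",s["img"])
for a,ce,r,e,p in blobs(s,"yellow",.052,60): print(a,ce,p,ray(s,*e[0],.052)[:2],ray(s,*r[0],.014)[:2])
E
```

```text
1719 [317.42059337 175.35253054] [0.55865045 0.24220168] [0.55986794 0.24205523] [0.56996389 0.24199726]
733 [130.21555252 272.35607094] [0.66968179 0.03341514] [0.66857303 0.03397489] [0.69532514 0.00405832]
```

View pics/w2.png

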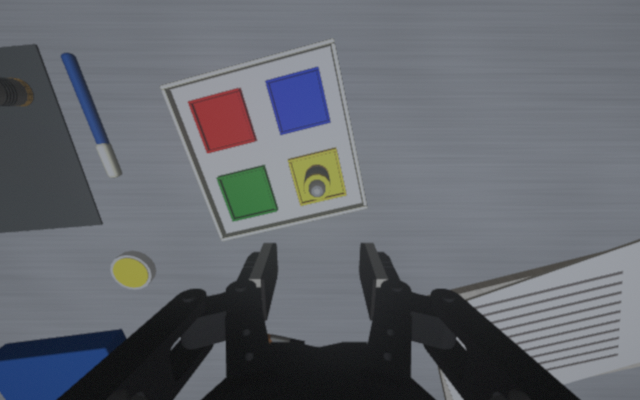

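The yellow lens stands upright in its cup at (317,182). Next is blue.

Call:
arm_command(targets=[0.0075, -0.039, 0, 0, 0.0075, -0.039, 0, 0, 0.0075, -0.039, 0, 0, 0.0075, -0.039, 0, 0, 0.0075, -0.039, 0, 0, 0.0075, -0.039, 0, 0, 0.0075, -0.039, 0, 0, 0.0075, -0.039, 0, 0])

```text
time_s: 10.1
ee_pos: [0.51, -0.0712, 0.1784]
ee_rot: [0.001, -3.14, -0.001]
wrist_force: [-0.2, -0.0, 0.7]
width: 0.0468
finger_force: 0.0
```

Call:
arm_command(targets=[0.0075, -0.039, 0, 0, 0.0075, -0.039, 0, 0, 0.0075, -0.039, 0, 0, 0, 0, 0, 0, 0, 0, 0, 0, 0, 0, 0, 0])

```text
time_s: 10.7
ee_pos: [0.4886, -0.1859, 0.1787]
ee_rot: [0.002, -3.14, -0.002]
wrist_force: [0.1, 0.1, 0.3]
width: 0.0473
finger_force: 0.0
```

```bash
python3 - <<'E'
from h import *
s=cam("wrist"); print(robot.observe()["ee_pos"])
for a,ce,r,e,p in blobs(s,"blue",.049,60): print(a,ce,p,ray(s,*e[0],.049)[:2])
E
```

```text
[ 0.48883679 -0.18570168  0.17889496]
729 [478.64609053 179.89437586] [ 0.47590966 -0.02904302] [ 0.47601685 -0.02965797]
336 [317.02083333 191.44940476] [ 0.48784113 -0.18766836] [ 0.48867343 -0.18768933]
```

Call:
arm_command(targets=[0, -0.0015, 0.03, 0, 0, 0, 0.03, 0, 0, 0, 0.03, 0, 0, 0, 0.03, 0, 0, 0, 0.02, 0, 0, 0, 0.01, 0, 0, 0, 0.004, 0, 0, 0, 0, 0])

```text
time_s: 11.55
ee_pos: [0.4894, -0.188, 0.0255]
ee_rot: [-0.002, 3.141, 0.0]
wrist_force: [-0.6, 0.4, -0.2]
width: 0.0467
finger_force: 0.0
```

Call:
arm_command(targets=[0, 0, 0, 0, 0, 0, 0, 0, 0, 0, 0, 0, 0, 0, 0, 0, 0, 0, 0, 0, 0, 0, 0, 0], jaw=1)

```text
time_s: 12.15
ee_pos: [0.4898, -0.1885, 0.0265]
ee_rot: [-0.0, 3.139, -0.001]
wrist_force: [-1.4, 1.5, 6.2]
width: 0.0265
finger_force: 39.6
```

Call:
arm_command(targets=[0, 0, -0.01, 0, 0, 0, -0.02, 0, 0, 0, -0.03, 0, 0, 0, -0.02, 0, 0, 0, -0.01, 0, 0, 0, 0, 0])

```text
time_s: 12.75
ee_pos: [0.4895, -0.1888, 0.1166]
ee_rot: [-0.001, 3.139, -0.002]
wrist_force: [0.1, 0.7, -1.1]
width: 0.0265
finger_force: 39.5
```

Call:
arm_command(targets=[0, 0.02, 0, 0, 0, 0.03, 0, 0, 0, 0.04, 0, 0, 0, 0.04, 0, 0, 0, 0.04, 0, 0, 0, 0.04, 0, 0, 0, 0.04, 0, 0, 0, 0.04, 0, 0])

```text
time_s: 13.55
ee_pos: [0.4876, 0.103, 0.114]
ee_rot: [0.001, -3.139, 0.001]
wrist_force: [0.3, 0.3, -1.8]
width: 0.0258
finger_force: 39.6
```

Call:
arm_command(targets=[0, 0.04, 0, 0, 0, 0.04, 0, 0, 0, 0.03, 0, 0, 0, 0.01, 0, 0, 0, 0, 0, 0, 0, 0, 0, 0])

```text
time_s: 14.15
ee_pos: [0.488, 0.2205, 0.1145]
ee_rot: [0.001, -3.14, 0.002]
wrist_force: [-0.4, -0.1, -1.6]
width: 0.026
finger_force: 39.7
```

Call:
arm_command(targets=[0, 0, 0.01, 0, 0, 0, 0.02, 0, 0, 0, 0.02, 0, 0, 0, 0.015, 0, 0, 0, 0.01, 0, 0, 0, 0.005, 0, 0, 0, 0, 0, 0, 0, 0, 0])

```text
time_s: 14.95
ee_pos: [0.4892, 0.2216, 0.0358]
ee_rot: [-0.0, 3.141, 0.001]
wrist_force: [0.4, 0.7, -1.5]
width: 0.0255
finger_force: 39.7
```

Call:
arm_command(targets=[0, 0, 0.002, 0, 0, 0, 0.002, 0, 0, 0, 0.001, 0, 0, 0, 0, 0, 0, 0, 0, 0])

```text
time_s: 15.45
ee_pos: [0.4887, 0.2217, 0.0305]
ee_rot: [-0.001, 3.141, 0.0]
wrist_force: [0.0, 0.9, 0.2]
width: 0.0261
finger_force: 39.7
```

Call:
arm_command(targets=[0, 0, 0.001, 0, 0, 0, 0, 0, 0, 0, 0, 0])

```text
time_s: 15.75
ee_pos: [0.4888, 0.2217, 0.0305]
ee_rot: [-0.001, 3.141, 0.001]
wrist_force: [-2.4, 0.1, 8.5]
width: 0.0259
finger_force: 40.7
```

Contact (8.5 N). Release, and rise.

Call:
arm_command(targets=[0, 0, 0, 0, 0, 0, 0, 0, 0, 0, 0, 0, 0, 0, 0, 0, 0, 0, 0, 0], jaw=-0.1)

```text
time_s: 16.25
ee_pos: [0.4887, 0.2216, 0.0292]
ee_rot: [0.001, -3.141, 0.0]
wrist_force: [-0.7, -0.2, 0.6]
width: 0.0474
finger_force: 0.0
```

Call:
arm_command(targets=[0, 0, -0.01, 0, 0, 0, -0.02, 0, 0, 0, -0.03, 0, 0, 0, -0.03, 0, 0, 0, -0.03, 0, 0, 0, -0.03, 0, 0, 0, 0, 0])

```text
time_s: 16.95
ee_pos: [0.4911, 0.2226, 0.1844]
ee_rot: [-0.001, 3.132, 0.006]
wrist_force: [0.6, 0.8, 0.5]
width: 0.0471
finger_force: 0.0
```

```bash
python3 - <<'E'
from h import *
s=cam("wrist"); cv2.imwrite("pics/w3.png",s["img"]); print(robot.observe()["ee_pos"])
s=cam("top")
for c in ("red","green"):
  for a,ce,r,e,p in blobs(s,c,.049): print(c,a,ce,p,ray(s,*e[0],.049)[:2])
E
```

```text
[0.48981302 0.22210593 0.18208667]
red 493 [610.25557809  85.04665314] [ 0.78272673 -0.66763186] [ 0.79560716 -0.68526443]
red 74 [395.68918919 162.67567568] [ 0.60912588 -0.17402894] [ 0.60942824 -0.17377605]
red 573 [256.20418848 210.11867365] [0.50685536 0.13567604] [0.50712158 0.13612497]
red 78 [456.17948718 216.76923077] [ 0.48725407 -0.30325873] [ 0.48713288 -0.30445832]
green 68 [442.92647059 158.95588235] [ 0.61638395 -0.2795845 ] [ 0.61740054 -0.28090741]
green 554 [247.72021661 174.81407942] [0.58543102 0.15472665] [0.58613969 0.15521795]
```

View pics/w3.png

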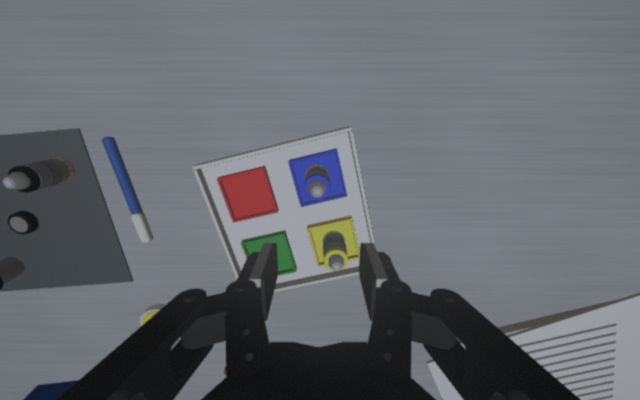

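Blue stands upright in its cup at (317,183), and yellow is unchanged. Next is green.

Call:
arm_command(targets=[-0.01, -0.039, 0, 0, -0.01, -0.039, 0, 0, -0.01, -0.039, 0, 0, -0.01, -0.039, 0, 0, -0.01, -0.039, 0, 0, -0.01, -0.039, 0, 0, -0.01, -0.039, 0, 0, -0.01, -0.039, 0, 0])

```text
time_s: 17.85
ee_pos: [0.5681, -0.0918, 0.1778]
ee_rot: [0.001, -3.139, -0.001]
wrist_force: [0.9, 1.4, -0.9]
width: 0.0473
finger_force: 0.0
```

Call:
arm_command(targets=[-0.01, -0.039, 0, 0, -0.01, -0.039, 0, 0, -0.01, -0.039, 0, 0, -0.01, -0.039, 0, 0, -0.008, -0.035, 0, 0, 0, 0, 0, 0, 0, 0, 0, 0, 0, 0, 0, 0])

```text
time_s: 18.65
ee_pos: [0.6163, -0.2801, 0.1783]
ee_rot: [0.002, -3.139, -0.003]
wrist_force: [0.0, 0.1, 0.1]
width: 0.0471
finger_force: 0.0
```

```bash
python3 - <<'E'
from h import *
s=cam("wrist"); print(robot.observe()["ee_pos"])
for a,ce,r,e,p in blobs(s,"green",.049,60): print(a,ce,p,ray(s,*e[0],.049)[:2])
E
```

```text
[ 0.6165095  -0.27988177  0.17869052]
250 [317.368 192.48 ] [ 0.61631749 -0.28141335] [ 0.61790564 -0.28152199]
```

Call:
arm_command(targets=[0, -0.001, 0.03, 0, 0, 0, 0.03, 0, 0, 0, 0.03, 0, 0, 0, 0.03, 0, 0, 0, 0.02, 0, 0, 0, 0.01, 0, 0, 0, 0.004, 0, 0, 0, 0, 0])

```text
time_s: 19.5
ee_pos: [0.6173, -0.2819, 0.0257]
ee_rot: [-0.002, 3.141, -0.0]
wrist_force: [0.3, 0.2, -0.1]
width: 0.0464
finger_force: 0.0
```

Call:
arm_command(targets=[0, 0, 0, 0, 0, 0, 0, 0, 0, 0, 0, 0, 0, 0, 0, 0, 0, 0, 0, 0, 0, 0, 0, 0], jaw=1)

```text
time_s: 20.1
ee_pos: [0.6179, -0.2826, 0.0269]
ee_rot: [-0.001, 3.139, -0.001]
wrist_force: [-0.3, 1.2, 6.4]
width: 0.0258
finger_force: 39.7
```

Call:
arm_command(targets=[0, 0, -0.01, 0, 0, 0, -0.02, 0, 0, 0, -0.03, 0, 0, 0, -0.02, 0, 0, 0, -0.01, 0, 0, 0, 0, 0])

```text
time_s: 20.7
ee_pos: [0.6175, -0.2827, 0.1169]
ee_rot: [-0.001, 3.139, -0.002]
wrist_force: [-0.6, -0.2, -1.2]
width: 0.0255
finger_force: 39.4
```

Call:
arm_command(targets=[0.002, 0.02, 0, 0, 0.002, 0.03, 0, 0, 0.002, 0.04, 0, 0, 0.002, 0.04, 0, 0, 0.002, 0.04, 0, 0, 0.002, 0.04, 0, 0, 0.002, 0.04, 0, 0, 0.002, 0.04, 0, 0])

```text
time_s: 21.5
ee_pos: [0.5988, 0.0101, 0.1136]
ee_rot: [0.001, -3.138, -0.001]
wrist_force: [-0.0, 0.5, -1.7]
width: 0.0263
finger_force: 39.5
```

Call:
arm_command(targets=[0.002, 0.04, 0, 0, 0.002, 0.04, 0, 0, 0.002, 0.04, 0, 0, 0.002, 0.025, 0, 0, 0.001, 0.007, 0, 0, 0, 0, 0, 0, 0, 0, 0, 0, 0, 0, 0, 0])

```text
time_s: 22.3
ee_pos: [0.5915, 0.1584, 0.115]
ee_rot: [-0.001, -3.141, 0.001]
wrist_force: [-0.1, 0.3, -0.7]
width: 0.0261
finger_force: 39.6
```

```bash
python3 - <<'E'
from h import *
s=cam("wrist"); print(robot.observe()["ee_pos"])
cv2.imwrite("pics/w4.png",s["img"])
for a,ce,r,e,p in blobs(s,"green",.014,60): print(a,ce,p,ray(s,*r[0],.014)[:2],"held",ray(s,*e[0],.14)[:2])
E
```

```text
[0.59168623 0.15836655 0.11511451]
3068 [321.93709257 197.66003911] [0.58786509 0.1609468 ] [0.5901956  0.16028766] held [0.54744998 0.1587398 ]
911 [318.04939627 280.07793633] [0.67378972 0.15738361] [0.67952182 0.15732817] held [0.59046424 0.15749581]
```

View pics/w4.png

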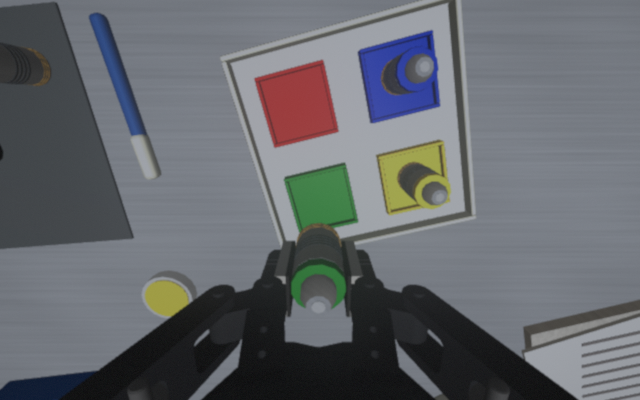

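Green is held upright over the green cup, which appears at (322,198). It is clear of the yellow lens at (430,190).

Call:
arm_command(targets=[0, 0.002, 0.01, 0, 0, 0, 0.02, 0, 0, 0, 0.02, 0, 0, 0, 0.015, 0, 0, 0, 0.01, 0, 0, 0, 0.005, 0, 0, 0, 0.002, 0, 0, 0, 0, 0])

```text
time_s: 23.15
ee_pos: [0.592, 0.1617, 0.0335]
ee_rot: [-0.001, 3.141, 0.0]
wrist_force: [-0.2, -0.1, -1.1]
width: 0.0261
finger_force: 39.6
```

Call:
arm_command(targets=[0, 0, 0.002, 0, 0, 0, 0.001, 0, 0, 0, 0, 0, 0, 0, 0, 0])

```text
time_s: 23.55
ee_pos: [0.5921, 0.1618, 0.0309]
ee_rot: [-0.001, 3.14, 0.001]
wrist_force: [-1.0, 0.6, 1.3]
width: 0.026
finger_force: 39.7
```

Call:
arm_command(targets=[0, 0, 0.001, 0, 0, 0, 0, 0, 0, 0, 0, 0])

```text
time_s: 23.85
ee_pos: [0.5921, 0.1618, 0.0309]
ee_rot: [-0.001, 3.14, 0.001]
wrist_force: [-2.2, -0.2, 7.5]
width: 0.0261
finger_force: 40.5
```

Call:
arm_command(targets=[0, 0, 0, 0, 0, 0, 0, 0, 0, 0, 0, 0, 0, 0, 0, 0, 0, 0, 0, 0], jaw=-0.1)

```text
time_s: 24.35
ee_pos: [0.5917, 0.1617, 0.0291]
ee_rot: [0.001, -3.141, -0.0]
wrist_force: [-0.7, 0.4, 0.5]
width: 0.0469
finger_force: 0.0
```

Call:
arm_command(targets=[0, 0, -0.01, 0, 0, 0, -0.02, 0, 0, 0, -0.03, 0, 0, 0, -0.03, 0, 0, 0, -0.03, 0, 0, 0, -0.03, 0, 0, 0, 0, 0])

```text
time_s: 25.05
ee_pos: [0.5943, 0.1623, 0.185]
ee_rot: [-0.001, 3.131, 0.004]
wrist_force: [-0.2, 0.6, 0.9]
width: 0.047
finger_force: 0.0
```

Call:
arm_command(targets=[0.009, -0.039, 0, 0, 0.009, -0.039, 0, 0, 0.009, -0.039, 0, 0, 0.009, -0.039, 0, 0, 0.009, -0.039, 0, 0, 0.009, -0.039, 0, 0, 0.009, -0.039, 0, 0, 0.009, -0.039, 0, 0])

```text
time_s: 25.85
ee_pos: [0.519, -0.1518, 0.1792]
ee_rot: [0.001, -3.141, -0.0]
wrist_force: [0.6, 0.0, 0.3]
width: 0.0471
finger_force: 0.0
```

Call:
arm_command(targets=[0.008, -0.039, 0, 0, 0.008, -0.039, 0, 0, 0.008, -0.039, 0, 0, 0.008, -0.036, 0, 0, 0, 0, 0, 0, 0, 0, 0, 0, 0, 0, 0, 0])

```text
time_s: 26.55
ee_pos: [0.4879, -0.3024, 0.1791]
ee_rot: [0.002, -3.141, -0.002]
wrist_force: [-0.7, -0.1, -0.4]
width: 0.0468
finger_force: 0.0
```

```bash
python3 - <<'E'
from h import *
s=cam("wrist"); print(robot.observe()["ee_pos"])
for a,ce,r,e,p in blobs(s,"red",.049,60): print(a,ce,p,ray(s,*e[0],.049)[:2])
s=cam("scene"); cv2.imwrite("pics/s5.png",s["img"])
E
```

```text
[ 0.48808067 -0.30218557  0.17916988]
304 [315.87828947 189.99342105] [ 0.48577791 -0.30528162] [ 0.48723813 -0.30516275]
1725 [ 28.34724638 372.33565217] [ 0.72698512 -0.67000152] [ 0.72557744 -0.6674494 ]
```

View pics/s5.png

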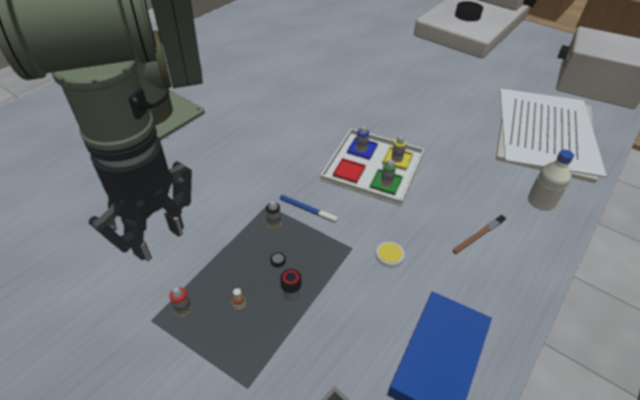

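The scene view shows three lenses upright in their cups. Black (273,211) and the eyepiece (290,282) are untouched, and red is still at (179,299). I'll shift about 2 mm and grasp red.

Call:
arm_command(targets=[0.001, -0.002, 0.03, 0, 0, 0, 0.03, 0, 0, 0, 0.03, 0, 0, 0, 0.03, 0, 0, 0, 0.02, 0, 0, 0, 0.01, 0, 0, 0, 0.004, 0, 0, 0, 0, 0])

```text
time_s: 27.45
ee_pos: [0.4874, -0.3051, 0.0255]
ee_rot: [-0.002, 3.141, -0.0]
wrist_force: [0.2, -0.6, -0.2]
width: 0.047
finger_force: 0.0
```

Call:
arm_command(targets=[0, 0, 0, 0, 0, 0, 0, 0, 0, 0, 0, 0, 0, 0, 0, 0, 0, 0, 0, 0, 0, 0, 0, 0], jaw=1)

```text
time_s: 28.05
ee_pos: [0.4878, -0.3057, 0.0266]
ee_rot: [-0.001, 3.139, -0.002]
wrist_force: [1.5, 2.3, 6.1]
width: 0.0261
finger_force: 39.6
```

Call:
arm_command(targets=[0, 0, -0.01, 0, 0, 0, -0.02, 0, 0, 0, -0.03, 0, 0, 0, -0.02, 0, 0, 0, -0.01, 0, 0, 0, 0, 0])

```text
time_s: 28.65
ee_pos: [0.4875, -0.3058, 0.1167]
ee_rot: [-0.001, 3.139, -0.002]
wrist_force: [0.1, 0.2, -2.4]
width: 0.0259
finger_force: 39.5
```

Call:
arm_command(targets=[-0.001, 0.02, 0, 0, -0.001, 0.03, 0, 0, -0.002, 0.04, 0, 0, -0.002, 0.04, 0, 0, -0.002, 0.04, 0, 0, -0.002, 0.04, 0, 0, -0.002, 0.04, 0, 0, -0.002, 0.04, 0, 0])

```text
time_s: 29.45
ee_pos: [0.4997, -0.0138, 0.114]
ee_rot: [0.001, -3.139, -0.0]
wrist_force: [0.9, 0.5, -1.4]
width: 0.0261
finger_force: 39.6
```

Call:
arm_command(targets=[-0.002, 0.04, 0, 0, -0.002, 0.04, 0, 0, -0.002, 0.04, 0, 0, -0.002, 0.025, 0, 0, -0.001, 0.011, 0, 0, 0, 0, 0, 0, 0, 0, 0, 0, 0, 0, 0, 0])

```text
time_s: 30.25
ee_pos: [0.5094, 0.1393, 0.115]
ee_rot: [-0.001, -3.141, 0.001]
wrist_force: [-0.2, 0.3, -1.4]
width: 0.026
finger_force: 39.7
```

```bash
python3 - <<'E'
from h import *
s=cam("wrist"); print(robot.observe()["ee_pos"])
for a,ce,r,e,p in blobs(s,"red",.014,60): print(a,ce,p,ray(s,*r[0],.014)[:2],"held",ray(s,*e[0],.14)[:2])
E
```

```text
[0.50953132 0.13934827 0.11512649]
3359 [320.88538255 197.81839833] [0.50586571 0.1409023 ] [0.50786493 0.13990357] held [0.46531465 0.13932642]
1171 [317.75491033 277.40051238] [0.58854399 0.13799278] [0.59423459 0.13788557] held [0.50772216 0.13840473]
```

Call:
arm_command(targets=[0, 0.001, 0.01, 0, 0, 0, 0.02, 0, 0, 0, 0.02, 0, 0, 0, 0.015, 0, 0, 0, 0.01, 0, 0, 0, 0.005, 0, 0, 0, 0.002, 0, 0, 0, 0, 0])

```text
time_s: 31.1
ee_pos: [0.51, 0.1416, 0.0335]
ee_rot: [-0.001, 3.141, 0.0]
wrist_force: [0.2, -0.6, -1.2]
width: 0.0259
finger_force: 39.7
```

Call:
arm_command(targets=[0, 0, 0.002, 0, 0, 0, 0.001, 0, 0, 0, 0, 0, 0, 0, 0, 0])

```text
time_s: 31.5
ee_pos: [0.51, 0.1417, 0.0306]
ee_rot: [-0.001, 3.141, 0.0]
wrist_force: [0.4, -0.3, -0.7]
width: 0.0262
finger_force: 39.7
```

Call:
arm_command(targets=[0, 0, 0.001, 0, 0, 0, 0, 0, 0, 0, 0, 0])

```text
time_s: 31.8
ee_pos: [0.5101, 0.1417, 0.0306]
ee_rot: [-0.001, 3.14, 0.001]
wrist_force: [-1.6, -0.3, 7.1]
width: 0.0262
finger_force: 40.6
```

Contact again. Release, rise and move aside to verify.

Call:
arm_command(targets=[0, 0, 0, 0, 0, 0, 0, 0, 0, 0, 0, 0, 0, 0, 0, 0, 0, 0, 0, 0], jaw=-0.1)

```text
time_s: 32.3
ee_pos: [0.5097, 0.1416, 0.0292]
ee_rot: [0.001, -3.141, -0.0]
wrist_force: [-0.4, -0.2, -0.1]
width: 0.0467
finger_force: 0.0
```

Call:
arm_command(targets=[0, 0, -0.01, 0, 0, 0, -0.02, 0, 0, 0, -0.03, 0, 0, 0, -0.03, 0, 0, 0, -0.03, 0, 0, 0, -0.03, 0, 0, 0, 0, 0])

```text
time_s: 33.0
ee_pos: [0.5123, 0.1423, 0.1844]
ee_rot: [-0.001, 3.132, 0.004]
wrist_force: [1.0, 0.2, 0.8]
width: 0.0471
finger_force: 0.0
```

Call:
arm_command(targets=[0.03, 0, 0, 0, 0.03, 0, 0, 0, 0.02, 0, 0, 0, 0.02, 0, 0, 0, 0, 0, 0, 0, 0, 0, 0, 0, 0, 0, 0, 0])

```text
time_s: 33.7
ee_pos: [0.4107, 0.1417, 0.1794]
ee_rot: [-0.001, 3.141, 0.0]
wrist_force: [-0.4, 0.7, 0.3]
width: 0.0474
finger_force: 0.0
```

```bash
python3 - <<'E'
from h import *
s=cam("wrist"); t=cam("scene"); print(robot.observe()["ee_pos"])
cv2.imwrite("pics/w6.png",s["img"])
cv2.imwrite("pics/s6.png",cv2.resize(t["img"][110:320,140:450],None,fx=2.5,fy=2.5,interpolation=cv2.INTER_CUBIC))
E
```

```text
[0.41062592 0.14163635 0.17926914]
```

View pics/w6.png

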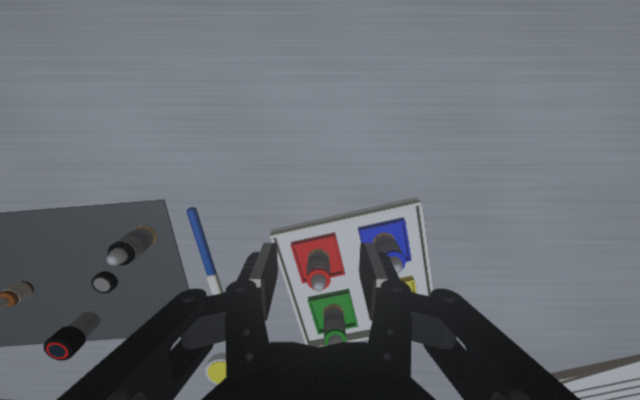

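View pics/s6.png

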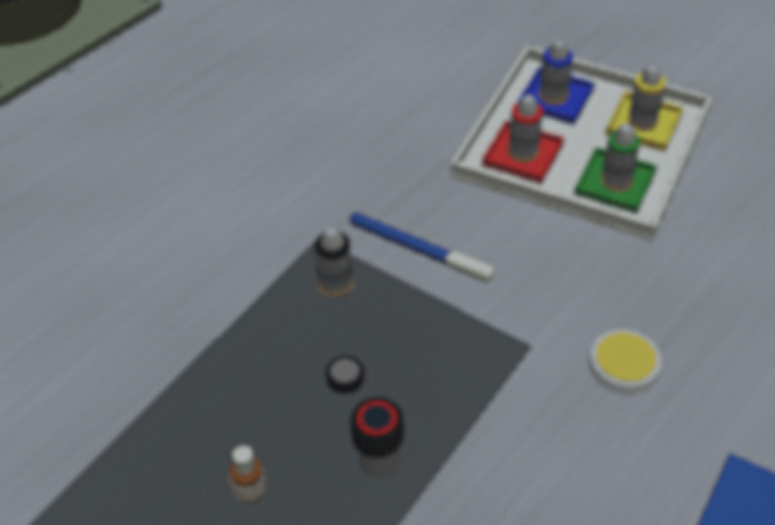

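Both views show all four lenses upright and centred in their own cups: red (525,130), blue (557,72), yellow (648,98) and green (620,158) in the scene crop. Black (333,262) and the eyepiece (377,435) have not moved.

```bash
python3 -c "
from rig import robot
print(robot.job_done())"
```

```text
the job is handed in; nothing more can be done
None
```

All four objectives stand upright in the cups of their own colours, the black-ringed look-alike and the eyepiece were left where they stood, and the job is handed in (about 34 s of the 102 s used; no verdict was returned).

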